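Set the mirror stand's sliding leg to its mark and clamp it

ROBOT

A 7-joint arm with a two-finger parallel gripper is mounted at the origin on the work surface. World frame = base frame: x ahead of the robot, y to its left, z up, the work surface at z = 0. Lengths are in m, angles in rad, forces in N, time in s.
With the tool pointing down it reaches from about 0.35 to 0.9 m from the base axis. Payload 19.9 kg.
Tool frame: the origin (TCP) lies between the finger pads; the fingertips stand 11 mm ahead of it and the grasp point (between the pads) lies 8 mm behind it; z points along the fingers, y is the direction in which the jaws open and shut (so a half turn about z gives the same grasp; the last joint's range is limited). The gripper opens to 94 mm and grips with 3 to 60 N. Pads are 16 mm wide; open, the fingers measure 119 mm over their backs; the gripper's body (75 mm by 177 mm) begins 78 mm behind the grasp point.
Start: joints at [-1.304, 0.417, -0.01, 1.614, 0.005, 1.111, -0.053], TCP at [0.189, 0.596, 0.216] pointing down, gripper open.
Joint ranges: [-2.81, 2.81], [-0.39, 2.02], [-1.27, 1.25], [0.06, 2.57], [-1.19, 4.33], [0.19, 2], [-2.82, 2.82]. Speed limits (rad/s): [1.89, 1.89, 2.39, 2.39, 3.01, 3.01, 3.01].

INTERFACE

Orientations are given as a unit quaternion [x, y, z, w].
In Python, from station import * gives the robot as it stands.
- The arm moves only by the tool apply_moves, never from a script. Its argument "steps" is text: rows parted by semicolons, each of 5 numbers parted by spaces: the opening, from 0 (shut) to 1 (fully open), then the shift along the tool's x, y, z in cm, then the turn about the tool's z in degrees. In form: grip dx dy dz roll; .... A call has 1 to 10 rows; each row is the pose to reach, as a shift and turn from the pose commanded when the call began, along the tool's axes at that moment; what a row does not reach only later rows make up. A row lasts 1/10 s, in which the tool goes at most 50 mm and 8.59 degrees, less where a joint would pass 70% of its speed; a pose out of reach is approached as far as the arm can. A call with a gripper value outside its range is refused whole. The fingers move at their own pace and stop on an object; "force" is the grip in N (left out, the last holds). Time passes only in rows, so rows that repeat a pose let the fingers close. It gives the time, the measured TCP pose, the force and the opening at its end, in the units of the state.
- observe(): the state, without advancing time (a new reading comes with each control period).
- get_image(name): name is "side" or "top"; returns (picture, depth): 384x512x3 uint8, red, green, blue; 384x512 float32, m along the optical axis (not along the pixel's ray), 0 where there is no reading.
- get_calibration(name): a dict with "intrinsics" (3x3 intrinsics, pixels), "k1" (the pictures are not rectified: a ray, as slopes to the right and down, at radius r is drawn at 1 + k1 r^2 times it, then the intrinsics apply), "world_from_camera" (4x4, takes a point from camera to world coordinates). Camera axes: x right, y down, z forward; pixel columns grow to the right and rows downward; lengths in m; the calibration is good to about 2 mm. A picture is of the moment at which its call begins. get_calibration takes no time and is no camera call.
- close_job(): hands the job in, once; it reports no verdict.
The state is a dict: "time": time; "joints": joint angles; "qvel": joint speeds; "joint_efforts": joint torques, N m; "ee_pos": TCP position; "tool_rot": TCP orientation; "wrist_force": force on the tool from outside, world axes, zero at the start; "moment": the same for the moment, N m; "opening": opening from 0.0 (shut) to 1.0 (fully open).
Only numpy, scipy, OpenCV 4.12 (cv2) and the standard library are available. Lean on these libraries where they do the work, as an engineer would, in place of code of your own. Each camera call takes 0.05 s, during which the arm holds its last target.

TASK

Steady the mirror on the ledge: take the steel foot bar of its spring-loaded sliding leg near the bar's long free end, beyond the yellow cam lever, and draw the leg out until the bar lines up with the red length marker. Without letting the leg run back, slide along the bar towards the leg so that your fingers push the lever fully closed, and finish still holding the bar at the marker: do not let go. Do not shift the marker or disturb the other things on the ledge.

Things in the scene. Friction and masses are not known exactly. Their poses are not given: they have to be found in the camera images.
- stand: Aluminium mirror stand, fixed. Origin under the centre of its round foot (144 mm across, 14 mm high). Own -x is the way the leg slides out (roughly to the robot's right), -y roughly away from the robot, z up. A grey sleeve (44 mm wide, top at 50 mm) runs from x -35 to its mouth at x -120. The lever is on the -y side of the leg, the white scale (y 38 to 50 mm, top at 38 mm) on the +y side.
- mirror (a joint): Tilt of the round mirror, rad, 0 upright. The mirror (130 mm across, 8 mm thick, square to the leg) sits on a stem above the stand's origin, pivot 164 mm and top about 230 mm above the ledge. Not part of the job.
- foot_bar: Round steel bar, 12 mm thick, across the end of the sliding leg, 35 mm above the ledge. Origin on its axis at the leg's centre line; axes as the stand's. Runs along y from -155 mm (rubber cap, 17 mm thick, on to -161) to +25 mm. At the origin a black block 20 x 24 x 20 mm with a rubber foot below; elsewhere free underneath. Can be gripped across (along x) from above; fingers can slide along it.
- bar_index (a point): Centre of the short (+y) end of the foot bar, on its axis: the point read against the marker. The leg starts fully in, with the bar 42 mm in front of the sleeve's mouth, and slides out up to 75 mm. A spring pulls it in, 1.8 N at first and 0.6 N more every 10 mm: it runs back when let go, even with the lever closed (the clamp does not carry the spring), so keep holding.
- bar_end (a point): Centre of the long (-y) free end of the foot bar, on its axis, 155 mm from the leg.
- marker_tip (a point): Inner tip of the red length marker (clip 8 x 28 x 16 mm on the white scale), level with the bar's axis, 6 mm beyond the bar's short end; axes as the stand's. The bar is at the mark when bar_index and marker_tip have the same x in the stand's frame. It is set 22 to 55 mm out from the bar's start, and is stiff (4 N) but can be pushed along.
- marker (a joint): Place of the marker, m: how far the bar must be drawn out from its start to line up.
- lever (a joint): Angle of the yellow cam lever, rad: 0 fully closed (lying along the leg, parallel to it; a stop), grows as it swings out horizontally to the -y side, 0.65 the outer stop. Starts open, 0.42 to 0.55. Stiff friction of 0.12 N m: it stays where it is left.
- lever_hinge (a point): Hinge axis of the lever, at x -120, y -27, z 58 mm in the stand's frame. The lever is a straight bar 130 mm long, 12 mm wide and high (52 to 64 mm above the ledge): it passes over the foot bar with 11 mm to spare and is pushed by the sides of fingers that stand up from the bar. Closed, its outer face is 33 mm from the leg's centre line.
- lever_tip (a point): Free end of the lever, on its centre line, 130 mm from the hinge.
- dock: White oval charging dock, 90 x 150 x 18 mm, loose. Origin under its centre. Bystander.
- tumbler: Glass tumbler standing upside down, 74 mm across, 95 mm high, loose. Origin under its centre. Bystander.
- dome_holder: Blue silicone ear-dome holder, 60 mm across, 32 mm high, loose. Origin under its centre. Bystander.
- cream_bottle: Terracotta coloured bottle, 44 mm across, 110 mm high, loose. Origin under its centre. Bystander.
- organizer: Three-tier soft grey organizer, 200 x 260 mm, 225 mm high, fixed. Origin under its centre. Bystander.

How it is judged:
By the outcome, as a careful person would: the job done as asked, in the order asked, and still so for the second after the job is handed in, while the arm keeps its last pose, push and grip.
It also fails if it takes over 42 s, if anything falls off the work surface, if the arm or the gripper's body presses on something with over 40 N, if the wrist force passes 120 N, or if a joint passes its speed limit or range.

## Working session

There is one attempt and no reset: what is moved stays moved. The work goes in short steps, Python scripts to look and compute and a tool call to move; the robot and the scene stay as the last step left them, time stands still between calls to the robot, and variables do not carry over. Pictures are saved under pics/ and viewed, and the job is handed in when it is done.

Besides the shell and the picture viewer there is one more tool, called after "Call:" as name(argument=value, ...) on one line, values as JSON. apply_moves: Moves the arm, as the interface text tells. Its arguments: {"type":"object","properties":{"steps":{"type":"string"},"force":{"type":"number"}},"required":["steps"]}

```bash
ls; mkdir -p pics; python3 - <<'E'
from station import *
import cv2, numpy as np
for n in("side","top"):
    im,d=get_image(n); np.savez(f"{n}0.npz",im=im,d=d)
    cv2.imwrite(f"pics/{n}0.png",im[:,:,::-1])
    c=get_calibration(n); print(n,c)
s=observe();print(s)
E
```

```text
pics
side {'intrinsics': array([[409.77562424,   0.        , 255.35926855],
       [  0.        , 409.77562424, 191.61756326],
       [  0.        ,   0.        ,   1.        ]]), 'k1': -0.11812600292348373, 'world_from_camera': array([[ 0.58949077, -0.52053407,  0.61769322, -0.32276732],
       [-0.80768798, -0.36859846,  0.46019051, -0.67439152],
       [-0.01186407, -0.77018144, -0.6377145 ,  1.0646202 ],
       [ 0.        ,  0.        ,  0.        ,  1.        ]])}
top {'intrinsics': array([[419.4130633 ,   0.        , 262.46136143],
       [  0.        , 419.4130633 , 191.36355405],
       [  0.        ,   0.        ,   1.        ]]), 'k1': -0.08855628796526929, 'world_from_camera': array([[-9.23358991e-04, -9.98493617e-01,  5.48602186e-02,
         5.14504312e-01],
       [-9.99882764e-01,  8.33658123e-05, -1.53118331e-02,
        -5.46898232e-03],
       [ 1.52841941e-02, -5.48679253e-02, -9.98376634e-01,
         1.46773743e+00],
       [ 0.00000000e+00,  0.00000000e+00,  0.00000000e+00,
         1.00000000e+00]])}
{'time': 0.1, 'joints': array([-1.30449892,  0.41791964, -0.01032548,  1.61411434,  0.00470352,
        1.1107147 , -0.05301772]), 'qvel': array([-0.00172754, -0.0003805 , -0.00064851, -0.00202372,  0.00086272,
        0.00235155,  0.00025756]), 'joint_efforts': array([ 1.04665927e-03, -8.52595353e+01,  6.39345814e-01, -4.26692390e+01,
       -4.89748595e-02,  1.63584715e-02,  4.05828280e-05]), 'ee_pos': array([0.18924664, 0.59530715, 0.21588424]), 'tool_rot': array([ 1.53285767e-01,  9.88181741e-01, -5.64150811e-04, -4.63334853e-05]), 'wrist_force': array([ 0.20673742, -0.72183409,  0.16090938]), 'moment': array([-2.06467717e-02, -1.72414130e-02,  4.25569156e-05]), 'opening': 0.9990328439198392}
```

View pics/side0.png

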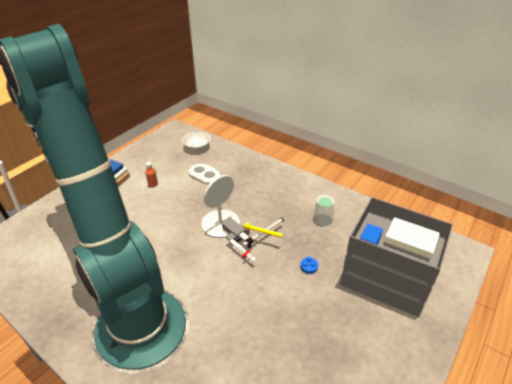

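View pics/top0.png

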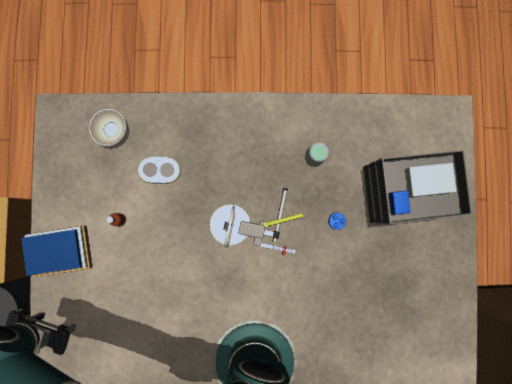

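The side view shows the stand at about (222,222), the lever at (263,230) and the marker near (248,255). In the top view the foot disc is at (230,225), the bar end at (285,189), the lever tip at (302,215), the red marker at (285,251) and the tumbler at (318,153).

```bash
python3 - <<'E'
import cv2, numpy as np
a=np.load("top0.npz")["im"][170:270,200:350,::-1]; cv2.imwrite("pics/topz.png",cv2.resize(a,None,fx=5.3,fy=5.3,interpolation=cv2.INTER_CUBIC))
a=np.load("side0.npz")["im"][165:275,190:340,::-1]; cv2.imwrite("pics/sidez.png",cv2.resize(a,None,fx=5.3,fy=5.3,interpolation=cv2.INTER_CUBIC))
E
```

```text
(no output)
```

View pics/topz.png

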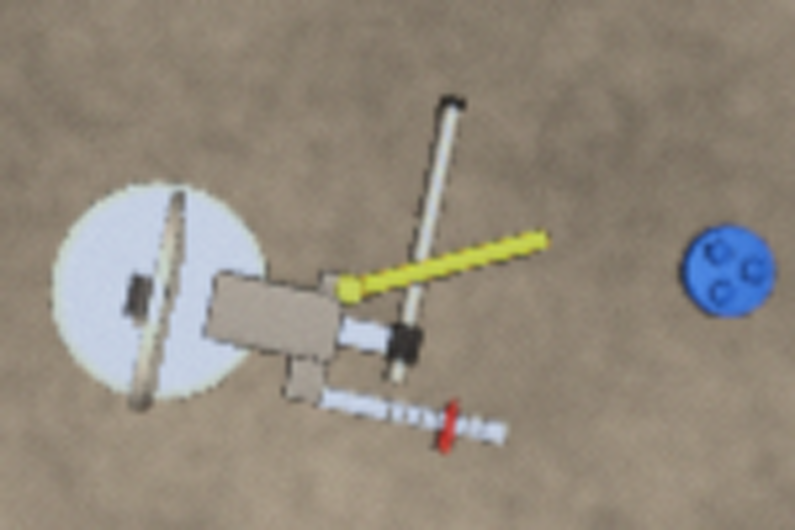

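View pics/sidez.png

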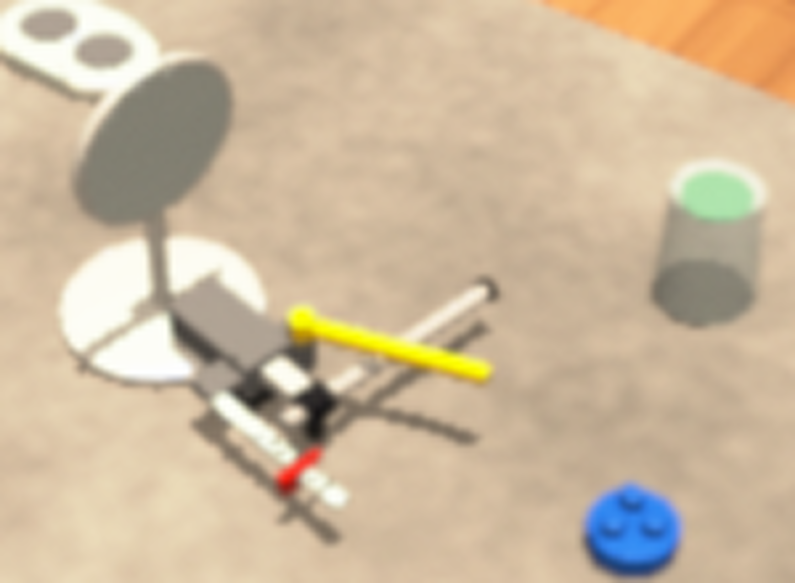

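```bash
cat > h.py <<'E'
import numpy as np, cv2
from scipy.optimize import least_squares
from station import get_calibration
CAL={n:get_calibration(n) for n in("top","side")}
def proj(n,P):
    c=CAL[n];T=np.linalg.inv(c["world_from_camera"]);p=np.atleast_2d(P)@T[:3,:3].T+T[:3,3]
    s=p[:,:2]/p[:,2:];r2=(s**2).sum(1,keepdims=True);s=s*(1+c["k1"]*r2);K=c["intrinsics"]
    return s*[K[0,0],K[1,1]]+K[:2,2]
def back(n,uv,z):
    c=CAL[n];K=c["intrinsics"];
    s=cv2.undistortPoints(np.array(uv,float).reshape(-1,1,2),K,np.array([c["k1"],0,0,0,0.])).reshape(-1,2)
    d=np.c_[s,np.ones(len(s))]@c["world_from_camera"][:3,:3].T;o=c["world_from_camera"][:3,3]
    return o+d*((z-o[2])/d[:,2])[:,None]
def R(a): return np.array([[np.cos(a),-np.sin(a)],[np.sin(a),np.cos(a)]])
def cent(im,col,roi):
    x0,y0,x1,y1=roi;a=im[y0:y1,x0:x1].astype(float);r,g,b=a[...,0],a[...,1],a[...,2]
    if col=="red": w=np.clip(r-np.maximum(g,b)-60,0,None)
    else: w=np.clip(np.minimum(r,g)-b-50,0,None)
    yy,xx=np.mgrid[y0:y1,x0:x1]; return np.array([(w*xx).sum(),(w*yy).sum()])/w.sum(), w.sum()
E
cat > fit.py <<'E'
from h import *
top=np.load("top0.npz")["im"];side=np.load("side0.npz")["im"]
Z=lambda u,v,ox,oy:((u+.5)/5.3-.5+ox,(v+.5)/5.3-.5+oy)
T=lambda u,v:Z(u,v,200,170); S=lambda u,v:Z(u,v,190,165)
rt,_=cent(top,"red",(260,230,310,270)); yt,_=cent(top,"y",(255,200,310,235))
rs,_=cent(side,"red",(235,240,260,265)); ys,_=cent(side,"y",(240,215,290,240))
print(rt,yt,rs,ys)
# stand frame pts: (kind,x,y,z) kind f fixed, b bar(offset from -162-d), m marker, l lever s
obs=[("top",T(159,290),"f",(0,0,.014)),("top",T(453,103),"b",(0,-.155,.037)),("top",T(397,380),"b",(0,.025,.036)),
("top",T(331,358),"f",(-.12,.022,.05)),("top",T(218,270),"f",(-.035,-.022,.05)),("top",T(206,335),"f",(-.035,.022,.05)),
("top",T(549,238),"l",.13),("top",yt,"l",.062),("top",rt,"m",None),
("side",S(163,308),"f",(0,0,.014)),("side",S(488,290),"b",(0,-.155,.035)),
("side",S(490,373),"l",.13),("side",ys,"l",.062),("side",rs,"m",None)]
def model(p):
    x,y,a,m,th,sx,sy=p;out=[]
    for n,uv,k,q in obs:
        if k=="f":P=q
        elif k=="b":P=(-.162+q[0],q[1],q[2])
        elif k=="m":P=(-.162-m,.045,.040)
        else:P=(-.12-q*np.cos(th),-.027-q*np.sin(th),.058)
        xy=R(a)@np.array(P[:2])+[x,y]
        if n=="side":xy=xy+[sx,sy]
        out.append(proj(n,[*xy,P[2]])[0])
    return np.array(out)
U=np.array([o[1] for o in obs])
def res(p): return np.r_[(model(p)-U).ravel(),np.array(p[5:])/.002]
p0=[.42,.05,1.7,.04,.5,0,0]
best=min((least_squares(res,[.42,.05,a,.04,.5,0,0],loss="soft_l1") for a in(0,1.57,3.14,-1.57)),key=lambda r:r.cost)
p=best.x;print(p.round(4),best.cost);print(np.c_[U.round(1),(model(p)-U).round(2)])
x,y,a=p[:3]
w=lambda P:(R(a)@np.array(P)+[x,y]).round(4)
print("bar_end",w((-.162,-.155)),"index",w((-.162,.025)),"marker",w((-.162-p[3],.031)),"ltip",w((-.12-.13*np.cos(p[4]),-.027-.13*np.sin(p[4]))))
np.save("fit.npy",p)
E
python3 fit.py
python3 - <<'E'
from h import *
print(back("top",[(318,153),(338,221)],[.095,.032][0]))
print(back("top",[(318,153),(338,221)],.03))
E
```

```text
[284.08557457 250.49266504] [282.73607427 219.62153364] [245.58056777 253.03078768] [262.44347117 229.78552106]
[ 4.8040e-01  8.6100e-02  1.3629e+00  3.7900e-02  4.6400e-01 -3.0000e-04
  1.5000e-03] 4.385976220222734
[[ 2.296e+02  2.243e+02 -3.000e-02 -2.000e-02]
 [ 2.851e+02  1.890e+02 -1.000e-01  7.200e-01]
 [ 2.745e+02  2.413e+02 -2.800e-01  1.400e-01]
 [ 2.620e+02  2.371e+02  3.400e-01  1.130e+00]
 [ 2.407e+02  2.205e+02 -3.200e-01 -2.500e-01]
 [ 2.385e+02  2.328e+02 -7.700e-01  2.800e-01]
 [ 3.032e+02  2.145e+02 -4.100e-01 -3.100e-01]
 [ 2.827e+02  2.196e+02  5.300e-01 -2.600e-01]
 [ 2.841e+02  2.505e+02 -1.100e-01 -9.200e-01]
 [ 2.203e+02  2.227e+02  4.000e-02 -1.310e+00]
 [ 2.817e+02  2.193e+02 -5.500e-01  6.000e-01]
 [ 2.820e+02  2.350e+02  3.000e-02  6.600e-01]
 [ 2.624e+02  2.298e+02  9.800e-01  8.500e-01]
 [ 2.456e+02  2.530e+02  8.500e-01 -3.600e-01]]
bar_end [ 0.5987 -0.1044] index [ 0.4225 -0.0673] marker [ 0.4088 -0.1031] ltip [ 0.515  -0.1627]
[[ 0.71706767 -0.2104546   0.095     ]
 [ 0.49239484 -0.27464972  0.095     ]]
[[ 0.72665918 -0.2201608   0.03      ]
 [ 0.49134794 -0.2873956   0.03      ]]
```

```bash
cat >> h.py <<'E'
def rel(target,rollto=None):
    from station import observe
    from scipy.spatial.transform import Rotation as Ro
    s=observe();Rt=Ro.from_quat(s["tool_rot"]).as_matrix()
    d=Rt.T@(np.array(target)-s["ee_pos"])
    yd=np.degrees(np.arctan2(Rt[1,1],Rt[0,1]))
    return (d*100).round(2),yd,s
def w(P,p=None):
    p=np.load("fit.npy") if p is None else p
    return R(p[2])@np.array(P)+p[:2]
E
python3 - <<'E'
from h import *
p=np.load("fit.npy");t=w((-.162,-.135));print(t,np.degrees(p[2]))
d,yd,s=rel([*t,.36]);print(d,yd)
E
```

```text
[ 0.57908809 -0.1003077 ] 78.09115356129165
[-58.23 -54.5  -14.35] 72.36521473891632
```

Call:
apply_moves(steps="0.6 0 0 -5 0;0.6 0 0 -10 0;0.6 -3 -3 -14.5 0;0.6 -6 -6 -14.5 -2;0.6 -10 -9.5 -14.5 -4;0.6 -13 -12.5 -14.5 -5.7;0.6 -16 -15.5 -14.5 -5.7;0.6 -19 -18.5 -14.5 -5.7;0.6 -22.5 -21.5 -14.5 -5.7;0.6 -26 -24.5 -14.5 -5.7", force=15)

```text
time: 1.1
ee_pos: [0.3633, 0.2816, 0.3614]
tool_rot: [0.104, 0.995, 0.0, -0.0]
wrist_force: [1.1, 0.4, -0.4]
opening: 0.598
```

```bash
python3 - <<'E'
from h import *
d,yd,s=rel([*w((-.162,-.135)),.36]);print(d,yd,s["ee_pos"],s["time"])
E
```

```text
[-29.   -32.91   0.13] 78.0788894904591 [0.36334523 0.28155555 0.36140786] 1.1
```

Call:
apply_moves(steps="0.6 -3 -3.4 0 0;0.6 -6 -6.8 0 0;0.6 -9 -10.2 0 0;0.6 -12 -13.6 0 0;0.6 -15 -17 0 0;0.6 -18 -20.4 0 0;0.6 -21 -23.8 0 0;0.6 -24 -27.2 0 0;0.6 -27 -30.5 0 0;0.6 -29 -32.9 0 0")

```text
time: 2.1
ee_pos: [0.5792, -0.1011, 0.361]
tool_rot: [0.105, 0.995, -0.0, -0.0]
wrist_force: [-1.0, 1.2, 0.7]
opening: 0.596
```

Call:
apply_moves(steps="0.6 0 0 4 0;0.6 0 0 8 0;0.6 0 0 12 0;0.6 0 0 16 0;0.6 0 0 20 0;0.6 0 0 23 0;0.6 0 0 23 0;0.6 0 0 23 0")

```text
time: 2.9
ee_pos: [0.5787, -0.0988, 0.1322]
tool_rot: [0.104, 0.995, -0.0, -0.0]
wrist_force: [-0.4, 0.1, 1.1]
opening: 0.599
```

```bash
cat > snap.py <<'E'
import sys
from h import *
from station import *
tag=sys.argv[1]
for n,(x0,y0,x1,y1) in (("top",(200,170,350,270)),("side",(190,165,340,275))):
    im,d=get_image(n);np.savez(f"{n}{tag}.npz",im=im,d=d)
    cv2.imwrite(f"pics/{n}{tag}.png",cv2.resize(im[y0:y1,x0:x1,::-1],None,fx=5.3,fy=5.3,interpolation=cv2.INTER_CUBIC))
s=observe();print(s["time"],s["ee_pos"],s["wrist_force"],s["opening"])
E
python3 snap.py 1; python3 - <<'E'
from h import *
d,yd,s=rel([*w((-.162,-.135)),.027]);print(d,yd)
E
```

```text
3.0 [ 0.57950693 -0.09875832  0.13332585] [-0.52467968 -0.53827401 -0.3341858 ] 0.6044709145244265
[ 0.03 -0.16 10.63] 78.05955347295445
```

View pics/top1.png

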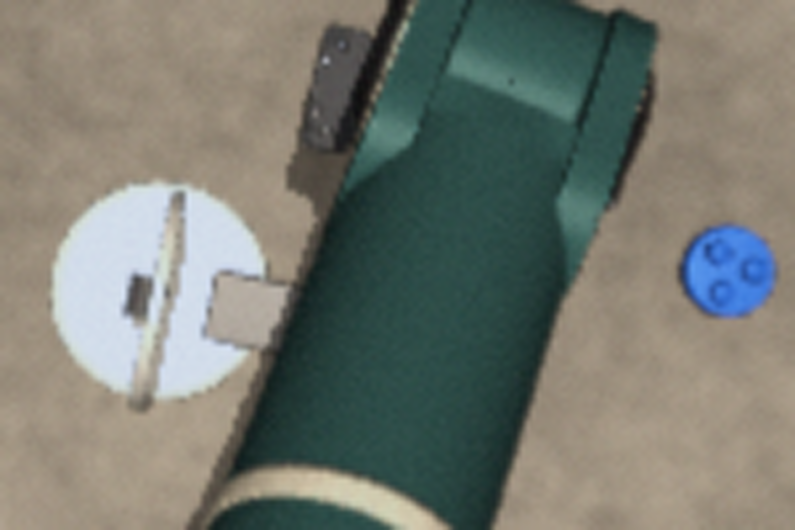

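View pics/side1.png

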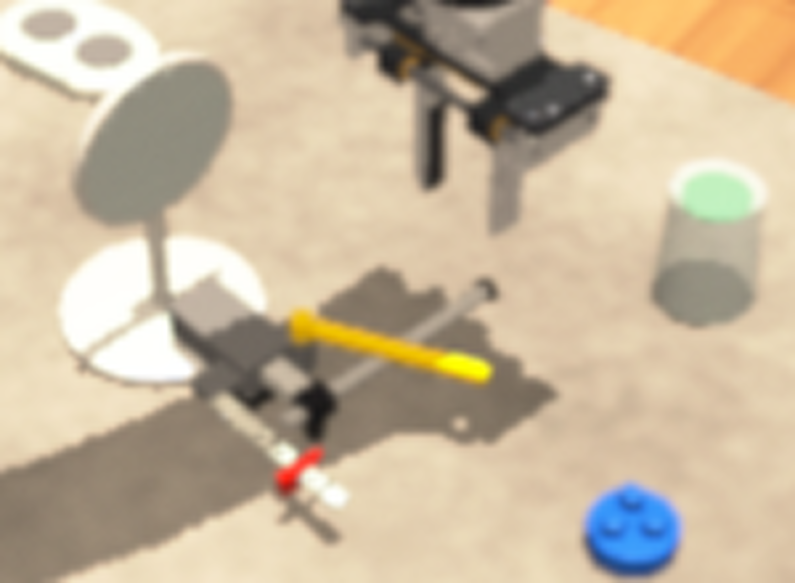

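The top view is blocked by the arm, so I'll use the side view from here. It shows the jaws at (430,185) and (505,230), straddling the bar's free end, with the lever, marker and tumbler untouched.

Call:
apply_moves(steps="0.6 0 -0.1 3 0;0.6 0 -0.1 6 0;0.6 0 -0.1 8.5 0;0.6 0 -0.1 10 0;0.6 0 -0.1 10.6 0;0.6 0 -0.1 10.6 0;0.6 0 -0.1 10.6 0")

```text
time: 3.7
ee_pos: [0.5792, -0.0996, 0.0267]
tool_rot: [0.104, 0.995, -0.0, 0.001]
wrist_force: [0.4, 0.4, 0.0]
opening: 0.603
```

```bash
python3 snap.py 2; python3 - <<'E'
from h import *
d,yd,s=rel([*w((-.162,-.135)),.027]);print(d,yd)
E
```

```text
3.8 [ 0.57908857 -0.09955336  0.02665053] [-0.15698864 -0.46622121 -0.30561353] 0.595384119251299
[-0.02 -0.07 -0.03] 78.06880263701437
```

View pics/side2.png

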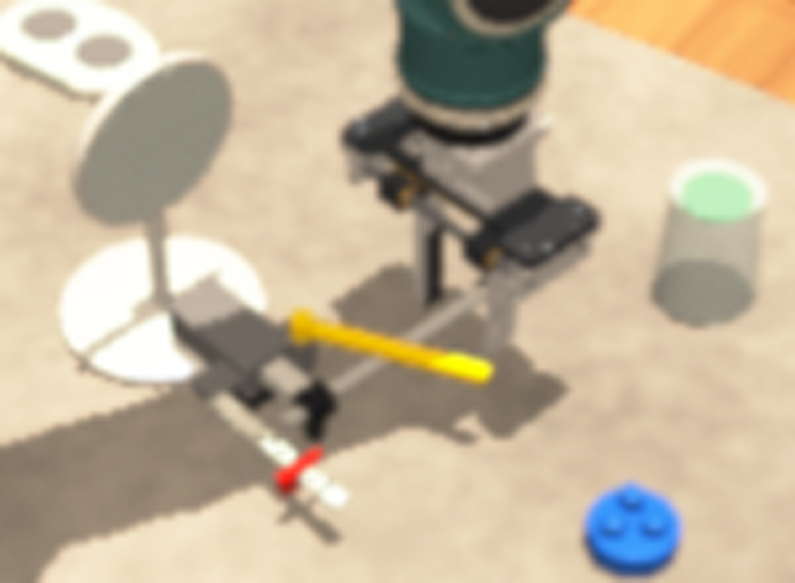

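The bar runs between the two fingers. Close.

Call:
apply_moves(steps="0.3 0 0 0 0;0.1 0 0 0 0;0.05 0 0 0 0;0.05 0 0 0 0;0.05 0 0 0 0;0.05 0 0 0 0;0.05 0 0 0 0;0.05 0 0 0 0", force=15)

```text
time: 4.6
ee_pos: [0.5783, -0.1, 0.0255]
tool_rot: [0.104, 0.995, -0.0, -0.0]
wrist_force: [-1.0, -3.6, -0.2]
opening: 0.124
```

```bash
python3 - <<'E'
from h import *
d,yd,s=rel([*w((-.162,-.135)),.027]);print(d,yd,s["ee_pos"],s["wrist_force"],s["moment"],s["opening"])
E
```

```text
[-0.09 -0.02 -0.15] 78.04364499218093 [ 0.57826016 -0.09997877  0.02547298] [-1.01576102 -3.64675589 -0.23911545] [-0.86912516  0.15662567  0.05353178] 0.12352242141228245
```

Call:
apply_moves(steps="0.05 0 -0.4 0 0;0.05 0 -0.8 0 0;0.05 0 -1.2 0 0;0.05 0 -1.6 0 0;0.05 0 -2 0 0;0.05 0 -2.4 0 0;0.05 0 -2.8 0 0;0.05 0 -3.2 0 0;0.05 0 -3.4 0 0;0.05 0 -3.4 0 0", force=25)

```text
time: 5.6
ee_pos: [0.5714, -0.1332, 0.0255]
tool_rot: [0.104, 0.995, -0.0, 0.0]
wrist_force: [2.5, 3.0, -1.4]
opening: 0.121
```

```bash
python3 snap.py 3; python3 - <<'E'
from h import *
d,yd,s=rel([*w((-.162,-.135)),.027]);print(d,yd,s["ee_pos"],s["wrist_force"],s["moment"],s["opening"])
a=np.load("side3.npz")["im"][205:265,220:300,::-1]; cv2.imwrite("pics/side3z.png",cv2.resize(a,None,fx=10,fy=10,interpolation=cv2.INTER_CUBIC))
E
```

```text
5.7 [ 0.57143478 -0.1327804   0.0255184 ] [ 2.51522815  2.39889752 -2.04630853] 0.11844437236948395
[-0.08  3.34 -0.15] 78.05930595694412 [ 0.57143478 -0.1327804   0.0255184 ] [ 2.51522815  2.39889752 -2.04630853] [ 0.66988818 -0.62409937  0.01999548] 0.11844437236948395
```

View pics/side3z.png

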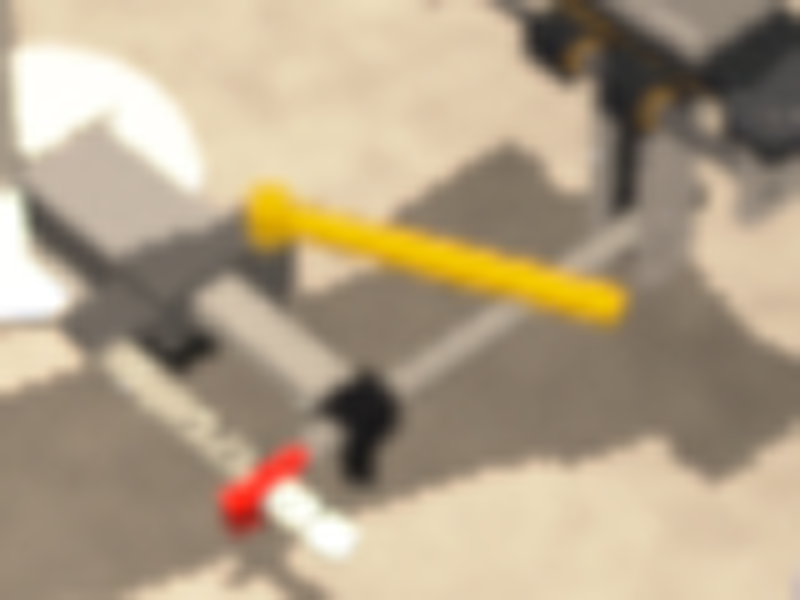

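View pics/top3.png

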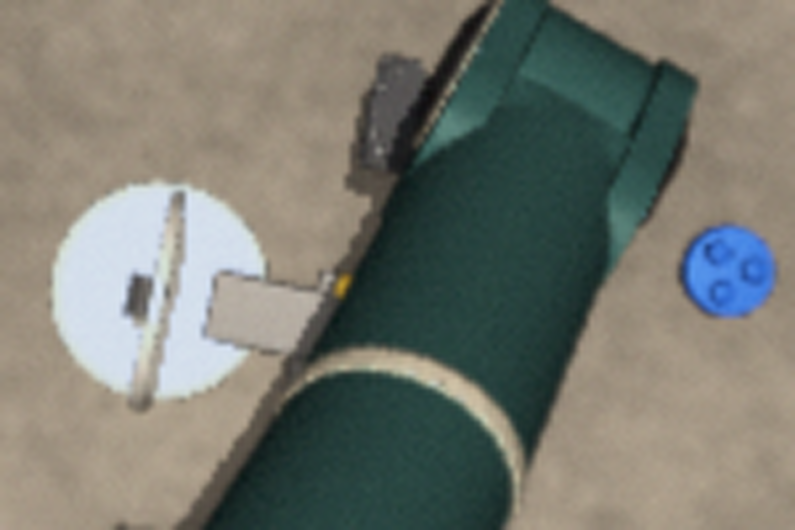

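```bash
python3 - <<'E'
from h import *
a=np.load("top0.npz")["im"][185:260,255:310,::-1]; A=cv2.resize(a,None,fx=8,fy=8,interpolation=cv2.INTER_NEAREST)
b=np.load("side0.npz")["im"][205:265,225:290,::-1]; 
cv2.imwrite("pics/t0n.png",A); cv2.imwrite("pics/s0n.png",cv2.resize(b,None,fx=10,fy=10,interpolation=cv2.INTER_NEAREST))
E
```

```text
(no output)
```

View pics/t0n.png

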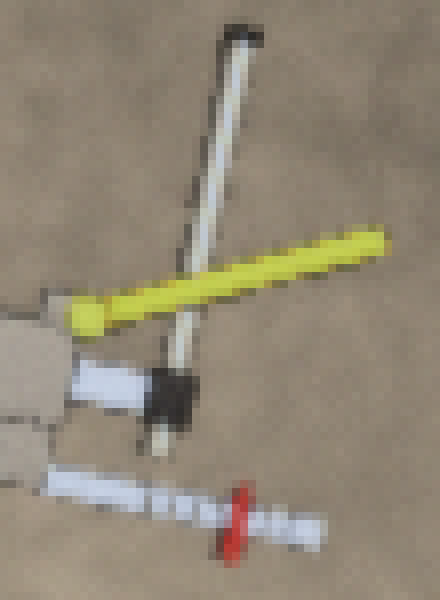

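View pics/s0n.png

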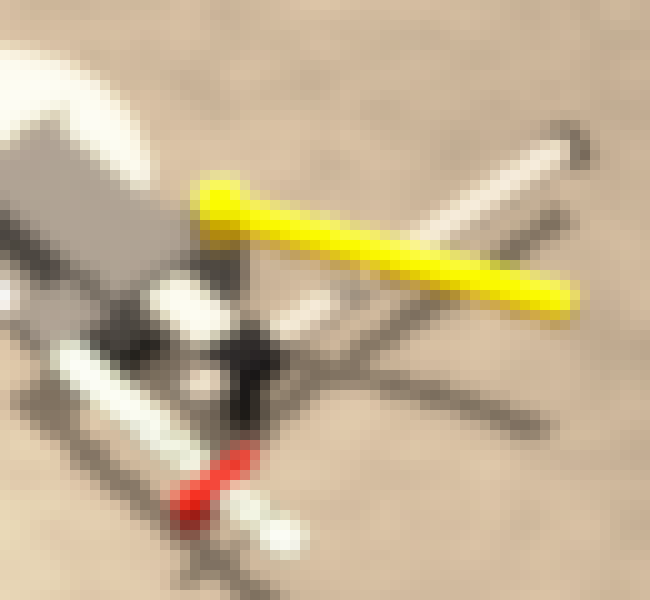

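```bash
cat > dep.py <<'E'
from h import *
import sys
def cloud(n,f):
    a=np.load(f);d=a["d"];c=CAL[n];K=c["intrinsics"]
    vv,uu=np.mgrid[0:384,0:512];uv=np.stack([uu,vv],-1).reshape(-1,1,2).astype(float)
    s=cv2.undistortPoints(uv,K,np.array([c["k1"],0,0,0,0.])).reshape(-1,2)
    P=np.c_[s,np.ones(len(s))]*d.reshape(-1,1);T=c["world_from_camera"]
    P=P@T[:3,:3].T+T[:3,3];return P,d.ravel()>0,a["im"].reshape(-1,3).astype(int)
def stand(P,p):
    q=P.copy();q[:,:2]=(P[:,:2]-p[:2])@R(p[2]);return q
if __name__=="__main__":
    p=np.load("fit.npy")
    for n,tag,out in (("top","0",0),("side","0",0),("side","2",0),("side","3",.0335)):
        P,ok,im=cloud(n,f"{n}{tag}.npz");q=stand(P,p);r,g,b=im.T
        yel=(np.minimum(r,g)-b>60);red=(r-np.maximum(g,b)>60)
        print(n,tag,"red",red.sum())
        m=ok&red&(abs(q[:,0]+.2)<.05)&(abs(q[:,1]-.045)<.03)
        print(" marker n",m.sum(),"med",np.median(q[m],0).round(4),"mean",q[m].mean(0).round(4),"min",q[m].min(0).round(4),"max",q[m].max(0).round(4))
        for lo,hi in((-.150,-.12),(-.12,-.09),(-.09,-.06),(-.06,-.02),(-.012,.012),(.015,.025)):
            m=ok&~yel&(q[:,1]>lo)&(q[:,1]<hi)&(abs(q[:,0]+.162+out)<.016)&(q[:,2]>.02)&(q[:,2]<.05)
            if m.sum(): print("  bar",lo,hi,m.sum(),"mean",q[m].mean(0).round(4),"xr",q[m,0].min().round(4),q[m,0].max().round(4),"zmax",q[m,2].max().round(4))
        m=ok&(abs(q[:,0]+.05)<.2)&(abs(q[:,1])<.03)&(q[:,2]>.046)&(q[:,2]<.054)
        print(" sleeve",m.sum(),q[m].mean(0).round(4),q[m].min(0).round(4),q[m].max(0).round(4))
E
python3 dep.py
```

```text
top 0 red 48126
 marker n 19 med [-0.2008  0.0487  0.0441] mean [-0.2007  0.0472  0.044 ] min [-0.2052  0.0322  0.0364] max [-0.1973  0.0599  0.0483]
  bar -0.15 -0.12 30 mean [-0.1619 -0.1364  0.0384] xr -0.1678 -0.1563 zmax 0.0439
  bar -0.12 -0.09 32 mean [-0.1616 -0.1049  0.0394] xr -0.1675 -0.1561 zmax 0.047
  bar -0.09 -0.06 31 mean [-0.1619 -0.0743  0.0402] xr -0.1678 -0.1561 zmax 0.0458
  bar -0.06 -0.02 26 mean [-0.1617 -0.036   0.0401] xr -0.1681 -0.1563 zmax 0.047
  bar -0.012 0.012 52 mean [-0.1597  0.0002  0.0434] xr -0.1719 -0.1468 zmax 0.05
  bar 0.015 0.025 11 mean [-0.1624  0.0202  0.0371] xr -0.1676 -0.157 zmax 0.0415
 sleeve 298 [-0.0835  0.0005  0.0495] [-0.1707 -0.0285  0.046 ] [-0.0355  0.0223  0.054 ]
side 0 red 13730
 marker n 32 med [-0.2003  0.052   0.0423] mean [-0.1983  0.0505  0.0392] min [-0.2059  0.0303 -0.0022] max [-0.1635  0.0651  0.048 ]
  bar -0.15 -0.12 24 mean [-0.1625 -0.1365  0.04  ] xr -0.1677 -0.1553 zmax 0.0447
  bar -0.12 -0.09 24 mean [-0.1632 -0.106   0.0406] xr -0.1694 -0.1559 zmax 0.0467
  bar -0.09 -0.06 7 mean [-0.1611 -0.087   0.04  
[... 1130 characters left out ...]
36 med [-0.1999  0.0501  0.0422] mean [-0.1955  0.0484  0.0491] min [-0.2045  0.0202 -0.001 ] max [-0.1581  0.0648  0.4481]
  bar -0.15 -0.12 40 mean [-0.1982 -0.1293  0.0392] xr -0.2112 -0.1803 zmax 0.0498
  bar -0.12 -0.09 21 mean [-0.1962 -0.1085  0.0408] xr -0.203 -0.1879 zmax 0.0476
  bar -0.09 -0.06 12 mean [-0.1971 -0.0671  0.0395] xr -0.2 -0.192 zmax 0.0451
  bar -0.06 -0.02 37 mean [-0.1965 -0.0389  0.0403] xr -0.2011 -0.189 zmax 0.0464
  bar -0.012 0.012 52 mean [-0.1963  0.0019  0.0419] xr -0.206 -0.1802 zmax 0.0496
  bar 0.015 0.025 9 mean [-0.1958  0.0189  0.0394] xr -0.2002 -0.189 zmax 0.0437
 sleeve 245 [-0.0867  0.0023  0.0503] [-0.2034 -0.0289  0.0461] [0.003  0.0251 0.0539]
```

```bash
cat > mk.py <<'E'
from dep import *
p=np.load("fit.npy")
def mk(n,tag,c=-.1965):
    P,ok,im=cloud(n,f"{n}{tag}.npz");q=stand(P,p);r,g,b=im.T
    m=ok&(r-np.maximum(g,b)>40)&(abs(q[:,0]+.2)<.02)&(abs(q[:,1]-.045)<.025)&(q[:,2]>.025)&(q[:,2]<.055)
    x=q[m];pf=np.polyfit(x[:,1]-.045,x[:,0],1)
    bm=ok&(np.minimum(r,g)-b<60)&(q[:,1]>-.11)&(q[:,1]<.025)&(abs(q[:,1])>.014)&(abs(q[:,0]-c)<.010)&(q[:,2]>.02)&(q[:,2]<.05)
    bx=q[bm]
    print(n,tag,"mk n",m.sum(),"mean",x.mean(0).round(4),"top-face x",x[x[:,2]>.04,0].mean().round(4),"mid",((x[:,0].min()+x[:,0].max())/2).round(4),"pct",np.percentile(x[:,0],[5,95]).round(4),"| bar n",len(bx),"mean",bx.mean(0).round(4),"mid",((bx[:,0].min()+bx[:,0].max())/2).round(4),"pct",np.percentile(bx[:,0],[5,95]).round(4))
if __name__=="__main__":
    for a in(("top","0",-.162),("side","0",-.162),("side","1",-.162),("side","2",-.162),("side","3",-.1965)):mk(*a)
E
python3 mk.py
```

```text
top 0 mk n 21 mean [-0.2008  0.0487  0.0441] top-face x -0.2005 mid -0.2013 pct [-0.2039 -0.1978] | bar n 95 mean [-0.1618 -0.0548  0.0395] mid -0.1621 pct [-0.1671 -0.1567]
side 0 mk n 37 mean [-0.2004  0.0521  0.0401] top-face x -0.2 mid -0.1985 pct [-0.2046 -0.1943] | bar n 74 mean [-0.1625 -0.0457  0.0397] mid -0.161 pct [-0.1669 -0.1568]
side 1 mk n 37 mean [-0.2004  0.0521  0.0402] top-face x -0.2006 mid -0.1974 pct [-0.2043 -0.1949] | bar n 75 mean [-0.1626 -0.0459  0.0398] mid -0.162 pct [-0.1665 -0.1566]
side 2 mk n 37 mean [-0.2007  0.0523  0.0406] top-face x -0.2003 mid -0.1992 pct [-0.2047 -0.1946] | bar n 74 mean [-0.1627 -0.0466  0.0399] mid -0.1615 pct [-0.1673 -0.1574]
side 3 mk n 40 mean [-0.1997  0.0506  0.04  ] top-face x -0.2 mid -0.1962 pct [-0.2044 -0.1909] | bar n 76 mean [-0.1966 -0.0461  0.0401] mid -0.1954 pct [-0.201  -0.1912]
```

Call:
apply_moves(steps="0.05 0 -0.2 0 0;0.05 0 -0.35 0 0;0.05 0 -0.45 0 0;0.05 0 -0.45 0 0;0.05 0 -0.45 0 0", force=15)

```text
time: 6.2
ee_pos: [0.5705, -0.1371, 0.0255]
tool_rot: [0.104, 0.995, -0.0, 0.0]
wrist_force: [2.7, 2.7, -2.9]
opening: 0.121
```

```bash
python3 snap.py 4; python3 - <<'E'
from mk import *
mk("side","4",-.2005)
d,yd,s=rel([*w((-.2005,-.041)),.027]);print(d,yd,s["ee_pos"],s["wrist_force"],s["moment"],s["opening"])
E
```

```text
6.3 [ 0.57054431 -0.13714385  0.02554718] [ 3.61333549  3.03245309 -2.99426249] 0.12095845541988812
side 4 mk n 38 mean [-0.2004  0.0514  0.0407] top-face x -0.2006 mid -0.1975 pct [-0.2049 -0.1939] | bar n 76 mean [-0.2011 -0.0416  0.0399] mid -0.1997 pct [-0.206  -0.1953]
[ 9.32 -0.07 -0.15] 78.06971308249723 [ 0.57054431 -0.13714385  0.02554718] [ 3.61333549  3.03245309 -2.99426249] [ 0.6850978  -0.86809884 -0.00605361] 0.12095845541988812
```

View pics/side4.png

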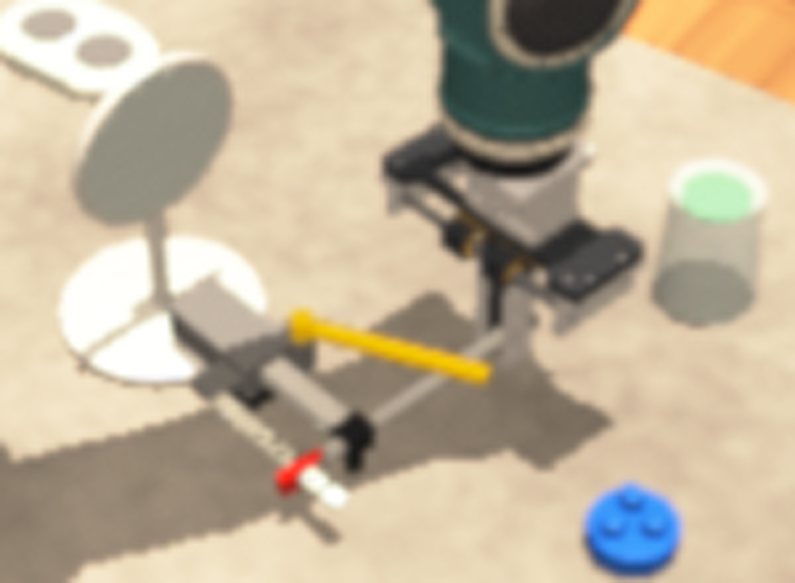

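The side view shows the bar's short end at about (328,447), lined up with the red clip at (300,470), and the lever still open. Depth readings agree to within 1 mm. Next, the slide along the bar.

Call:
apply_moves(steps="0.05 0.5 0 0 0;0.05 1 0 0 0;0.05 1.5 0 0 0;0.05 2 0 0 0;0.05 2.5 0 0 0;0.05 3 0 0 0;0.05 3.5 0 0 0;0.05 4 0 0 0;0.05 4.5 0 0 0;0.05 4.5 0 0 0", force=12)

```text
time: 7.3
ee_pos: [0.5286, -0.1284, 0.0267]
tool_rot: [0.104, 0.995, -0.0, 0.003]
wrist_force: [10.8, 1.5, 3.9]
opening: 0.118
```

```bash
python3 snap.py 5; python3 - <<'E'
from mk import *
mk("side","5",-.2005)
d,yd,s=rel([*w((-.2005,-.041)),.027]);print(d,yd,s["ee_pos"],s["wrist_force"],s["moment"],s["opening"])
E
```

```text
7.4 [ 0.52864072 -0.1283597   0.02669391] [10.0844922   2.65995593  5.58172921] 0.12511711887832816
side 5 mk n 39 mean [-0.2005  0.0516  0.04  ] top-face x -0.2008 mid -0.1973 pct [-0.2049 -0.1939] | bar n 71 mean [-0.2009 -0.0377  0.0392] mid -0.199 pct [-0.2061 -0.1948]
[ 5.04 -0.07 -0.05] 78.07116815953356 [ 0.52864072 -0.1283597   0.02669391] [10.0844922   2.65995593  5.58172921] [ 0.459235   -2.37350271 -0.07381414] 0.12511711887832816
```

View pics/side5.png

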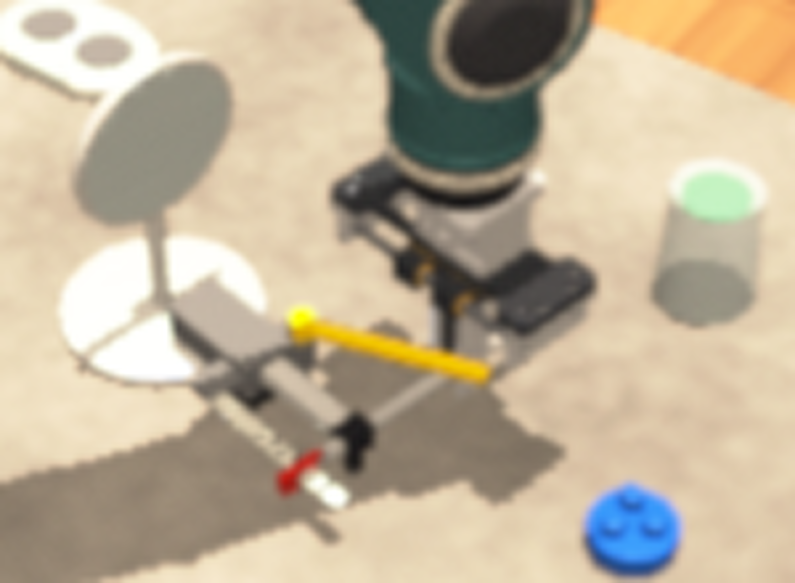

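The bar is still at the mark and the fingers are just reaching the lever at about (450,355). Continuing.

Call:
apply_moves(steps="0.05 0.4 0 0 0;0.05 0.9 0 0 0;0.05 1.4 0 0 0;0.05 1.9 0 0 0;0.05 2.4 0 0 0;0.05 2.9 0 0 0;0.05 3.4 0 0 0;0.05 3.9 0 0 0;0.05 4.4 0 0 0;0.05 4.4 0 0 0")

```text
time: 8.4
ee_pos: [0.4859, -0.1195, 0.0268]
tool_rot: [0.104, 0.995, -0.001, 0.003]
wrist_force: [12.6, 1.1, 4.9]
opening: 0.124
```

```bash
python3 snap.py 6; python3 - <<'E'
from mk import *
mk("side","6",-.2005)
d,yd,s=rel([*w((-.2005,-.041)),.027]);print(d,yd,s["ee_pos"],s["wrist_force"],s["moment"],s["opening"])
E
```

```text
8.5 [ 0.48588677 -0.11944555  0.02672128] [12.13570659  1.12458859  6.50423733] 0.11898763915309045
side 6 mk n 38 mean [-0.2007  0.0516  0.04  ] top-face x -0.2006 mid -0.1978 pct [-0.2046 -0.1953] | bar n 35 mean [-0.2013 -0.0214  0.0386] mid -0.2006 pct [-0.2053 -0.1965]
[ 0.68 -0.05 -0.03] 78.06397508153783 [ 0.48588677 -0.11944555  0.02672128] [12.13570659  1.12458859  6.50423733] [ 0.3185     -2.56315269  0.0217434 ] 0.11898763915309045
```

View pics/side6.png

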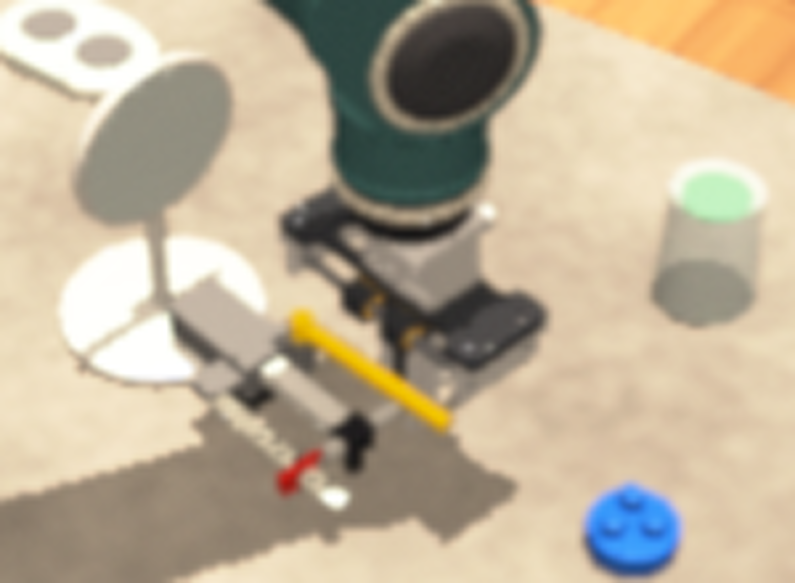

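Call:
apply_moves(steps="0.05 0.2 0 0 0;0.05 0.4 0 0 0;0.05 0.5 0 0 0;0.05 0.6 0 0 0;0.05 0.6 0 0 0")

```text
time: 9.0
ee_pos: [0.4806, -0.1184, 0.0267]
tool_rot: [0.104, 0.995, -0.001, 0.003]
wrist_force: [16.4, -0.2, 0.6]
opening: 0.12
```

```bash
cat > lev.py <<'E'
from dep import *
import sys
p=np.load("fit.npy")
def lev(tag):
    P,ok,im=cloud("side",f"side{tag}.npz");q=stand(P,p);r,g,b=im.T
    m=ok&(np.minimum(r,g)-b>50)&(q[:,0]<-.135)&(q[:,0]>-.26)&(q[:,2]>.054)&(q[:,2]<.075)
    x=q[m];pf=np.polyfit(x[:,0],x[:,1],1);print("lever",tag,m.sum(),"angle",np.arctan(pf[0]).round(3),"mean",x.mean(0).round(4), "tip y",np.polyval(pf,-.25).round(4))
for t in sys.argv[1:]:lev(t)
E
python3 snap.py 7; python3 lev.py 0 3 6 7; python3 - <<'E'
from mk import *
mk("side","7",-.2005)
d,yd,s=rel([*w((-.2005,-.041)),.027]);print(d,yd,s["ee_pos"],s["wrist_force"],s["moment"],s["opening"])
E
```

```text
9.1 [ 0.48064784 -0.1183765   0.02673445] [15.99982475 -0.38613128  1.19361711] 0.11931695976443756
lever 0 132 angle 0.465 mean [-0.1862 -0.0565  0.0626] tip y -0.0885
lever 3 131 angle 0.467 mean [-0.1863 -0.0563  0.063 ] tip y -0.0884
lever 6 130 angle 0.078 mean [-0.1955 -0.029   0.063 ] tip y -0.0333
lever 7 127 angle 0.017 mean [-0.1952 -0.0249  0.0631] tip y -0.0259
side 7 mk n 38 mean [-0.2013  0.0521  0.0408] top-face x -0.2006 mid -0.1994 pct [-0.2043 -0.1963] | bar n 37 mean [-0.2021 -0.0134  0.0391] mid -0.2016 pct [-0.2088 -0.1951]
[ 0.14 -0.05 -0.03] 78.0671070808232 [ 0.48064784 -0.1183765   0.02673445] [15.99982475 -0.38613128  1.19361711] [ 0.02775138 -3.57778313  0.03882617] 0.11931695976443756
```

View pics/side7.png

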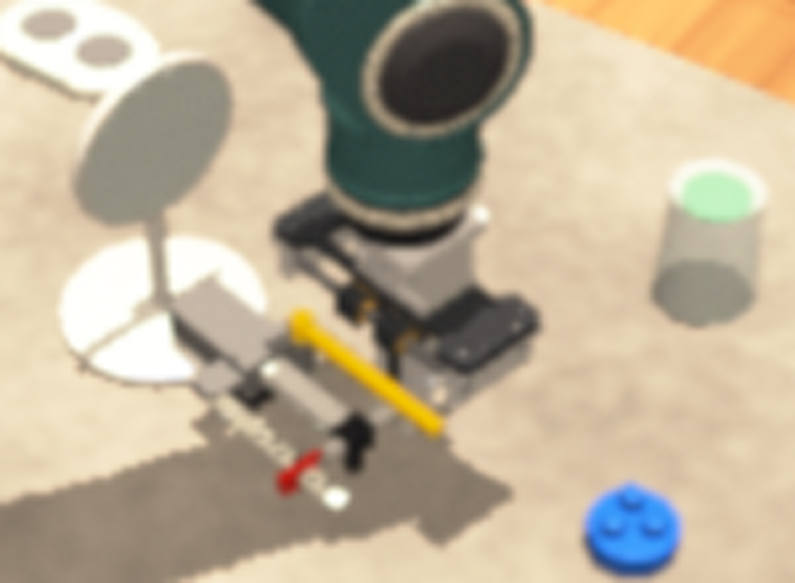

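Call:
apply_moves(steps="0.05 0.1 0 0 0;0.05 0.2 0 0 0;0.05 0.3 0 0 0;0.05 0.3 0 0 0;0.05 0.3 0 0 0")

```text
time: 9.6
ee_pos: [0.479, -0.1181, 0.0268]
tool_rot: [0.104, 0.995, -0.001, 0.004]
wrist_force: [25.9, -2.8, -8.7]
opening: 0.128
```

```bash
python3 snap.py 8; python3 lev.py 8; python3 - <<'E'
from mk import *
mk("side","8",-.2005)
d,yd,s=rel([*w((-.2005,-.041)),.027]);print(d,yd,s["ee_pos"],s["wrist_force"],s["moment"],s["opening"])
E
```

```text
9.7 [ 0.47900024 -0.11808058  0.02686566] [25.42510971 -2.4359293  -8.39199862] 0.12000783222669553
lever 8 124 angle 0.001 mean [-0.1948 -0.0234  0.0634] tip y -0.0235
side 8 mk n 38 mean [-0.2006  0.0515  0.0398] top-face x -0.201 mid -0.1962 pct [-0.2045 -0.1953] | bar n 34 mean [-0.202  -0.0141  0.0375] mid -0.201 pct [-0.2084 -0.196 ]
[-0.03 -0.05 -0.01] 78.07143111010231 [ 0.47900024 -0.11808058  0.02686566] [25.42510971 -2.4359293  -8.39199862] [-0.48069675 -5.43109644 -0.03480214] 0.12000783222669553
```

```bash
python3 - <<'E'
from dep import *
p=np.load("fit.npy")
for t in("2","3","4","5","8"):
    P,ok,im=cloud("side",f"side{t}.npz");q=stand(P,p);out=[]
    c={"2":-.162,"3":-.1962}.get(t,-.2005)
    for lo,hi in((-.012,.012),(.014,.026)):
        m=ok&(q[:,1]>lo)&(q[:,1]<hi)&(abs(q[:,0]-c)<.018)&(q[:,2]>.022)&(q[:,2]<.05); out+=[m.sum(),q[m].mean(0).round(4)]
    print(t,out)
im=np.load("side8.npz")["im"][205:265,220:300,::-1]; cv2.imwrite("pics/side8z.png",cv2.resize(im,None,fx=10,fy=10,interpolation=cv2.INTER_CUBIC))
E
```

```text
2 [np.int64(51), array([-0.1626,  0.0018,  0.0421]), np.int64(11), array([-0.1626,  0.0196,  0.0391])]
3 [np.int64(53), array([-0.1956,  0.0022,  0.0423]), np.int64(10), array([-0.1956,  0.0195,  0.0399])]
4 [np.int64(50), array([-0.1994,  0.0023,  0.0419]), np.int64(14), array([-0.2023,  0.0204,  0.0389])]
5 [np.int64(56), array([-0.1992,  0.0025,  0.0414]), np.int64(14), array([-0.2021,  0.0191,  0.0388])]
8 [np.int64(57), array([-0.1997,  0.0023,  0.041 ]), np.int64(13), array([-0.2005,  0.0205,  0.0395])]
```

View pics/side8z.png

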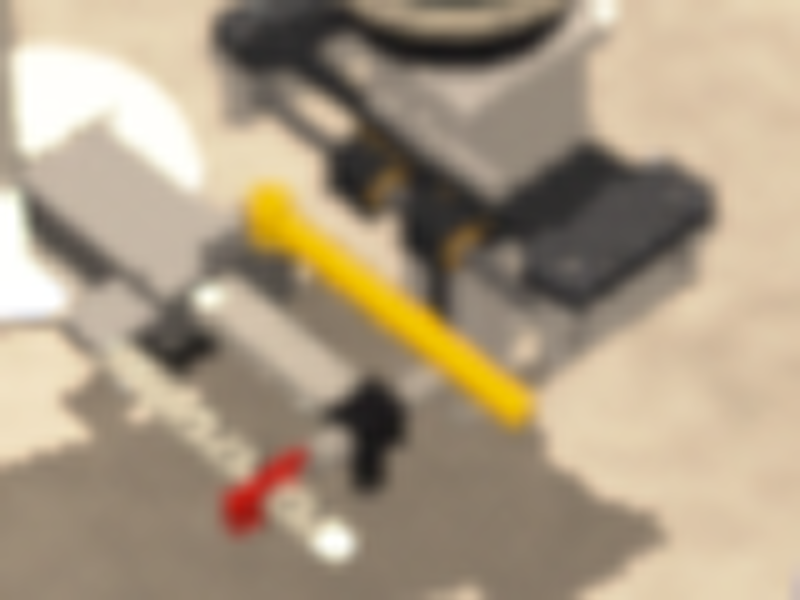

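View pics/top8.png

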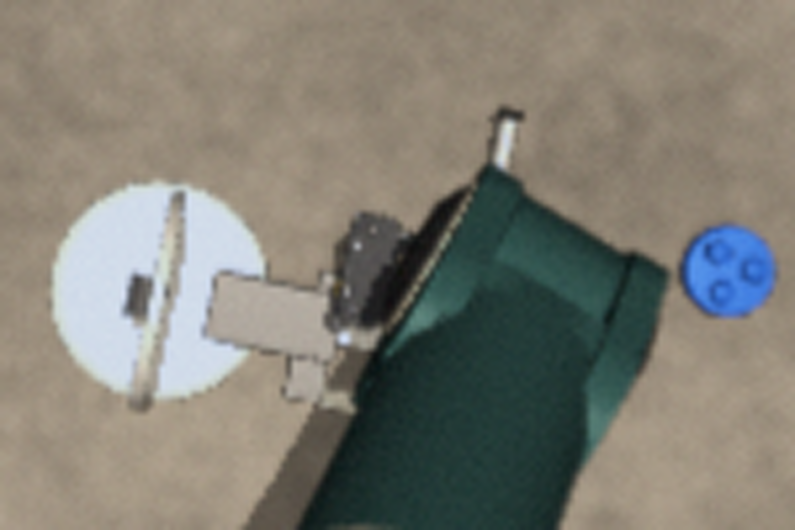

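The side view shows the lever at (270,205)–(515,405), parallel to the leg, and the bar end at (330,440) level with the red clip tip at (300,460). The bar's free end shows again in the top view at about (507,115), so I can cross-check with that.

```bash
python3 - <<'E'
from dep import *
p=np.load("fit.npy")
for t,c in(("0",-.162),("8",-.2005)):
    P,ok,im=cloud("top",f"top{t}.npz");q=stand(P,p)
    for lo,hi in ((-.15,-.135),(-.153,-.125)):
        m=ok&(q[:,1]>lo)&(q[:,1]<hi)&(abs(q[:,0]-c)<.012)&(q[:,2]>.02)&(q[:,2]<.05);print(t,m.sum(),q[m].mean(0).round(4),q[m].min(0).round(4),q[m].max(0).round(4))
    P0=q[ok]
    for nm,cc,r in(("dome",(0.4914,-.2874),.045),("tumbler",(.72,-.212),.06)):
        W=P[ok];m=(np.hypot(*(W[:,:2]-cc).T)<r)&(W[:,2]>.015);print(nm,m.sum(),W[m].mean(0).round(4))
E
```

```text
0 16 [-0.1616 -0.1432  0.0388] [-0.1675 -0.15    0.0311] [-0.1563 -0.136   0.0439]
0 30 [-0.162  -0.1383  0.0384] [-0.1678 -0.1512  0.0311] [-0.1563 -0.1252  0.0439]
dome 215 [ 0.4908 -0.2868  0.0225]
tumbler 402 [ 0.7164 -0.2074  0.0835]
8 15 [-0.1998 -0.1421  0.0392] [-0.2051 -0.1491  0.0336] [-0.1939 -0.1353  0.0475]
8 28 [-0.1993 -0.1396  0.0398] [-0.2051 -0.1521  0.0336] [-0.1939 -0.1259  0.0475]
dome 215 [ 0.4915 -0.2868  0.023 ]
tumbler 402 [ 0.7161 -0.2073  0.0837]
```

Weighing the viewing bias of both cameras, the bar is about 0.6 mm short of the mark. I'll give it a small nudge outward.

Call:
apply_moves(steps="0.05 0 -0.03 0 0;0.05 0 -0.06 0 0;0.05 0 -0.06 0 0;0.05 0 -0.06 0 0;0.05 0 -0.06 0 0;0.05 0 -0.06 0 0", force=15)

```text
time: 10.3
ee_pos: [0.479, -0.1181, 0.0269]
tool_rot: [0.104, 0.995, -0.001, 0.004]
wrist_force: [26.3, 2.0, -9.0]
opening: 0.121
```

```bash
python3 snap.py 9; python3 lev.py 9; python3 - <<'E'
from mk import *
mk("side","9",-.2005)
d,yd,s=rel([*w((-.2005,-.041)),.027]);print(d,yd,s["ee_pos"],s["wrist_force"],s["moment"],s["opening"])
P,ok,im=cloud("top","top9.npz");q=stand(P,p)
m=ok&(q[:,1]>-.153)&(q[:,1]<-.125)&(abs(q[:,0]+.2005)<.012)&(q[:,2]>.02)&(q[:,2]<.05);print(m.sum(),q[m].mean(0).round(4),q[m].min(0).round(4),q[m].max(0).round(4))
E
```

```text
10.4 [ 0.47898316 -0.11809354  0.02686479] [26.35707928  1.38459083 -8.59650591] 0.12063628054388255
lever 9 123 angle 0.0 mean [-0.1968 -0.0234  0.0637] tip y -0.0234
side 9 mk n 38 mean [-0.2008  0.0517  0.0401] top-face x -0.201 mid -0.1971 pct [-0.2046 -0.1962] | bar n 35 mean [-0.2018 -0.0151  0.0374] mid -0.2021 pct [-0.2085 -0.1959]
[-0.03 -0.04 -0.01] 78.09349688648105 [ 0.47898316 -0.11809354  0.02686479] [26.35707928  1.38459083 -8.59650591] [ 0.28735745 -5.5644576  -0.05851751] 0.12063628054388255
29 [-0.1995 -0.1394  0.039 ] [-0.2057 -0.1523  0.0333] [-0.1941 -0.1262  0.0432]
```

View pics/side9.png

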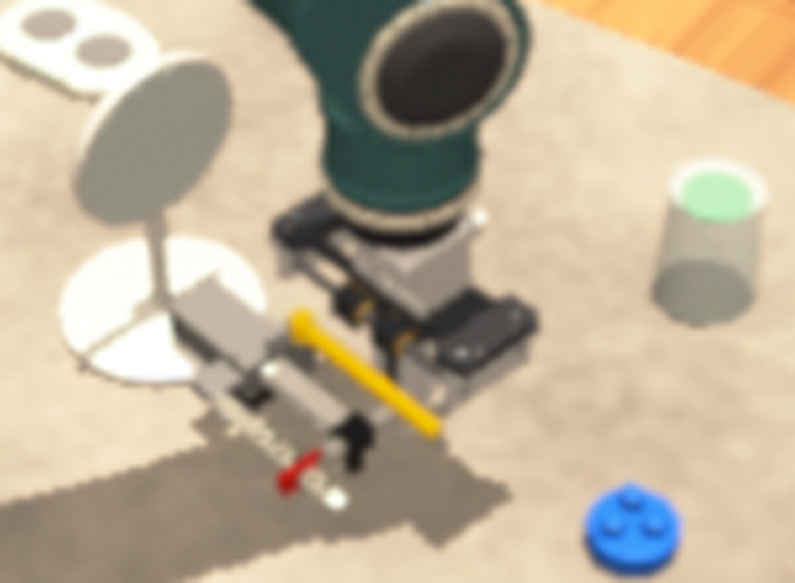

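The leg's clamp friction took up the nudge. One more small step.

Call:
apply_moves(steps="0.05 0 -0.05 0 0;0.05 0 -0.1 0 0;0.05 0 -0.1 0 0;0.05 0 -0.1 0 0;0.05 0 -0.1 0 0", force=20)

```text
time: 10.9
ee_pos: [0.479, -0.1182, 0.0269]
tool_rot: [0.103, 0.995, -0.0, 0.004]
wrist_force: [27.2, 6.2, -8.6]
opening: 0.12
```

```bash
python3 snap.py 10; python3 lev.py 10; python3 - <<'E'
from mk import *
mk("side","10",-.2005)
d,yd,s=rel([*w((-.2005,-.041)),.027]);print(d,yd,s["ee_pos"],s["wrist_force"],s["moment"],s["opening"])
P,ok,im=cloud("top","top10.npz");q=stand(P,p)
m=ok&(q[:,1]>-.153)&(q[:,1]<-.125)&(abs(q[:,0]+.2005)<.012)&(q[:,2]>.02)&(q[:,2]<.05);print(m.sum(),q[m].mean(0).round(4),q[m].min(0).round(4),q[m].max(0).round(4))
E
```

```text
11.0 [ 0.4789853  -0.11815325  0.02683721] [26.51585272  8.0412485  -7.61392582] 0.1233116984887347
lever 10 125 angle 0.001 mean [-0.1955 -0.0236  0.0632] tip y -0.0237
side 10 mk n 38 mean [-0.2008  0.0517  0.04  ] top-face x -0.2 mid -0.1985 pct [-0.2048 -0.195 ] | bar n 30 mean [-0.2015 -0.0125  0.0387] mid -0.1995 pct [-0.2067 -0.1944]
[-0.03 -0.04 -0.02] 78.1416519617585 [ 0.4789853  -0.11815325  0.02683721] [26.51585272  8.0412485  -7.61392582] [ 1.49714205 -5.80871213 -0.17981073] 0.1233116984887347
29 [-0.1996 -0.1394  0.0385] [-0.2056 -0.1527  0.0319] [-0.1941 -0.1265  0.0461]
```

```bash
python3 - <<'E'
from station import *
print(close_job())
E
```

```text
the job is handed in; nothing more can be done
None
```

I gripped the foot bar about 135 mm out from the leg, beyond the lever, and drew the leg out about 38 mm to the marker. I then slid along the bar until the fingers pushed the lever onto its stop. I handed the job in at about 11 s, still gripping the bar with 20 N.

**Last checks:**
- **Lever:** the side view measured 0.00 rad, and the push along the bar had risen from about 12 N to 26 N, which fits the stop.
- **Marker:** it had not moved within measurement noise, about 0.5 mm.
- **Other things on the ledge:** the dome holder and tumbler had not moved when last measured, just before the final nudges. I did not re-measure the other bystanders.
- **Alignment, where the two cameras disagree:** the side view puts the bar within about 1 mm of the marker, slightly past it. The top view puts it about 1.2 mm short.

I tried to correct the alignment with two small outward nudges, about 0.6 mm and 1 mm. Neither moved the leg, because friction held it once the lever was closed. I left it there, holding with about 8 N outward.

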